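# Tip the drying noodle trays down onto their place mats

### The arm

A 6-joint arm with a two-finger parallel gripper is mounted at the origin on the work surface. World frame = base frame: x ahead of the robot, y to its left, z up, the work surface at z = 0. Lengths are in m, angles in degrees, forces in N, time in s.
With the tool pointing down it reaches from about 0.35 to 0.775 m from the base axis. Payload 5.5 kg.
Tool frame: the origin (TCP) lies at the very end of the fingers, on their centre line; the grasp point (between the pads) lies 19 mm behind it; z points along the fingers, y is the line along which they close (so a half turn about z gives the same grasp; the last joint's range is limited). The gripper opens to 85 mm and grips with 20 to 120 N. Pads are 22 mm wide; open, the fingers measure 114 mm over their backs; the gripper's body (76 mm by 85 mm) begins 54 mm behind the grasp point. The pads swing forward as they close: fully open they stand 13 mm farther back than shut.
Start: joints at [62.991, 17.945, 2.641, 74.691, 0, 82.002], TCP at [0.187, 0.544, 0.231] pointing down, gripper open.
Joint ranges: [-158.12, 158.12], [-49.38, 96.58], [-58.88, 72.47], [-126.05, 133.96], [-84.25, 85.87], [-180, 180]. Speed limits (degrees/s): [147.25, 147.25, 180, 180, 180, 180].

### API

Orientations are given as a 3x3 rotation matrix whose columns are the frame's x, y, z axes.
In Python, from station import arm gives the robot as it stands.
- The arm moves only by the tool apply_moves, never from a script. Its argument "moves" is a list of rows, each a list of 4 numbers: the shift along the tool's x, y, z in cm, then the turn about the tool's z in degrees. In form: [[x, y, z, spin], ...]. A call has 1 to 5 rows; each row shifts and turns the commanded pose from where the row before left it, along the tool's axes as they then stand; what a row does not reach is not made up. A row lasts 1/8 s, in which the tool goes at most 62.5 mm and 10.7 degrees, less where a joint would pass 70% of its speed; a pose out of reach is approached as far as the arm can. A call is refused whole if a number of a shift passes 6.25 or a number of a turn 10.7, either way. A call with a gripper value outside its range is refused whole. "claw" is the gripper's target within -1 to 1 (fully open at 1, half-way at 0, shut at -1), set as the call begins (left out, the last holds). The fingers move at their own pace and stop on an object; "newtons" is the grip in N (left out, the last holds). Time passes only in rows, so rows that do not move let the fingers close. It gives the time, the measured TCP pose, the force, the opening and the grip force at its end, in the units of the state.
- arm.sense(): the state, without advancing time (a new reading comes with each control period).
- arm.capture(name): name is "side" or "top"; returns a dict with "img" (480x640x3 uint8, red, green, blue), "camera_matrix" (3x3 intrinsics, pixels), "R" (3x3) and "t" (3): a world point X has camera coordinates R X + t. Camera axes: x right, y down, z forward; pixel columns grow to the right and rows downward; lengths in m; the calibration is good to about 2 mm. A picture is of the moment at which its call begins. There is no depth.
- arm.sign_off(): hands the job in; it is judged then, once.
The state is a dict: "time_s": time; "joints": joint angles; "qd": joint speeds; "joint_torque": joint torques, N m; "eef_pos": TCP position; "tool_rot": TCP orientation; "force": force on the tool from outside, world axes, zero at the start; "ft_torque": the same for the moment, N m; "width": finger opening in m; "grip_force": force on a finger pad.
Only numpy, scipy, OpenCV 4.12 (cv2) and the standard library are available. Lean on these libraries where they do the work, as an engineer would, in place of code of your own. Each camera call takes 0.05 s, during which the arm holds its last target. There are 200 camera calls.

### The job

Two noodle trays were left to dry standing on edge, each along the back of its place mat. Push each one over near its top, from its open side, with the fingertips, so that it tips about its bottom edge without being lifted or slid along, and lands flat with its open side up, square to its mat and within the mat's border. Leave the cups, the bottle and the spice shaker where they stand.

Things in the scene. Friction and masses are not known exactly. Their poses are not given: they have to be found in the camera images.
- mat_1: Woven rush place mat, straw-coloured with a dark bound edge, lying on the steel bench: 210 (its x) x 250 (its y) x 2 mm thick, fixed. Origin at the centre of its underside. Tray 1 stands along the back (-x) edge of this mat and belongs down on it: the mat's +x is the way the tray has to fall.
- tray_1: Noodle tray, dark lacquered frame 200 long x 140 wide x 40 mm deep, pale bamboo floor, about 0.25 kg, standing on a long edge: 140 mm high, 40 mm thick. Origin at the centre of the edge face it stands on. Its x points out of the underside (level, over the mat, as it stands; straight down once it lies open side up); -x is the open side; y along its length; z from standing edge to opposite long wall (up as it stands).
- tray_1_center (a point): Centre of tray 1 (half its length, width and depth): 72 mm above the bench as it stands, 22 mm when it lies flat on the mat. Frame walls are 9 mm thick. The balance point lies some 17 mm from the underside: once the top has been pushed about 35 mm the tray falls by itself.
- tray_1_foot (a point): Middle of the lower underside edge of tray 1, the edge about which it tips (20 mm along the tray's x from its origin).
- cup_1: White ceramic dipping cup, 76 mm across the rim, 62 mm high, loose on the bench beyond the front (+x) edge of mat_1. Origin at the centre of its underside.
- mat_2: Woven rush place mat, straw-coloured with a dark bound edge, lying on the steel bench: 210 (its x) x 250 (its y) x 2 mm thick, fixed. Origin at the centre of its underside. Tray 2 stands along the back (-x) edge of this mat and belongs down on it: the mat's +x is the way the tray has to fall.
- tray_2: Noodle tray, dark lacquered frame 200 long x 140 wide x 40 mm deep, pale bamboo floor, about 0.25 kg, standing on a long edge: 140 mm high, 40 mm thick. Origin at the centre of the edge face it stands on. Its x points out of the underside (level, over the mat, as it stands; straight down once it lies open side up); -x is the open side; y along its length; z from standing edge to opposite long wall (up as it stands).
- tray_2_center (a point): Centre of tray 2 (half its length, width and depth): 72 mm above the bench as it stands, 22 mm when it lies flat on the mat. Frame walls are 9 mm thick. The balance point lies some 17 mm from the underside: once the top has been pushed about 35 mm the tray falls by itself.
- tray_2_foot (a point): Middle of the lower underside edge of tray 2, the edge about which it tips (20 mm along the tray's x from its origin).
- cup_2: White ceramic dipping cup, 76 mm across the rim, 62 mm high, loose on the bench beyond the front (+x) edge of mat_2. Origin at the centre of its underside.
- bottle: Amber glass sauce bottle with a black cap, 60 mm across, 170 mm high, loose on the bench. Origin at the centre of its underside.
- spice: Small turned wooden spice shaker, 40 mm across, 74 mm high, loose on the bench. Origin at the centre of its underside.
Not all that is in view belongs to the job. Leave any green look-alike of the cup_1 alone.

How it is judged:
By the outcome, as a careful person would: the job done as asked, in the order asked, and still so for the second after the job is handed in, with the robot touching nothing.
It also fails if it takes over 43 s, if anything falls off the work surface, if the arm or the gripper's body presses on something with over 40 N, if the wrist force passes 120 N, or if a joint passes its speed limit or range.

## Working session

There is one attempt and no reset: what is moved stays moved. The work goes in short steps, Python scripts to look and compute and a tool call to move; the robot and the scene stay as the last step left them, time stands still between calls to the robot, and variables do not carry over. Pictures are saved under pics/ and viewed, at most 10 in all, crops included, and the job is handed in when it is done.

Besides the shell and the picture viewer there is one more tool, called after "Call:" by a JSON object that holds its "api" and its "payload", one argument or row to a line. apply_moves: Moves the arm, as the interface text tells. Its arguments: {"type":"object","properties":{"moves":{"type":"array"},"claw":{"type":"number"},"newtons":{"type":"number"}},"required":["moves"]}

```bash
mkdir -p pics; python3 - <<'E'
from station import arm
import cv2,numpy as np,pickle
for n in("top","side"):
    c=arm.capture(n);pickle.dump(c,open(f"pics/{n}0.pkl","wb"));cv2.imwrite(f"pics/{n}0.png",c["img"][:,:,::-1])
    print(n,(-c["R"].T@c["t"]).round(3),c["R"].round(3).tolist(),c["camera_matrix"].round(1).tolist())
s=arm.sense();print(s["time_s"],s["eef_pos"],s["tool_rot"],s["force"],s["width"])
E
```

```text
top [ 0.526 -0.051  1.296] [[-0.005, -1.0, -0.017], [-0.997, 0.006, -0.078], [0.078, 0.016, -0.997]] [[605.6, 0.0, 312.9], [0.0, 605.6, 253.0], [0.0, 0.0, 1.0]]
side [ 0.17  -0.666  0.862] [[0.817, -0.576, 0.002], [-0.407, -0.58, -0.706], [0.408, 0.576, -0.708]] [[494.7, 0.0, 324.0], [0.0, 494.7, 248.2], [0.0, 0.0, 1.0]]
0.1 [0.18710457 0.5432342  0.23048384] [[-9.45458653e-01  3.25741272e-01 -7.47420382e-04]
 [ 3.25742049e-01  9.45457540e-01 -1.46882571e-03]
 [ 2.28197081e-04 -1.63218022e-03 -9.99998642e-01]] [-0.34205692  0.14404791  0.64709209] 0.0853662938169007
```

View pics/top0.png

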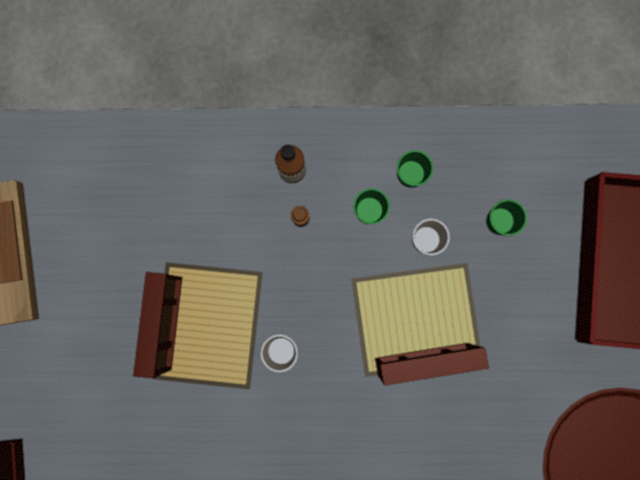

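View pics/side0.png

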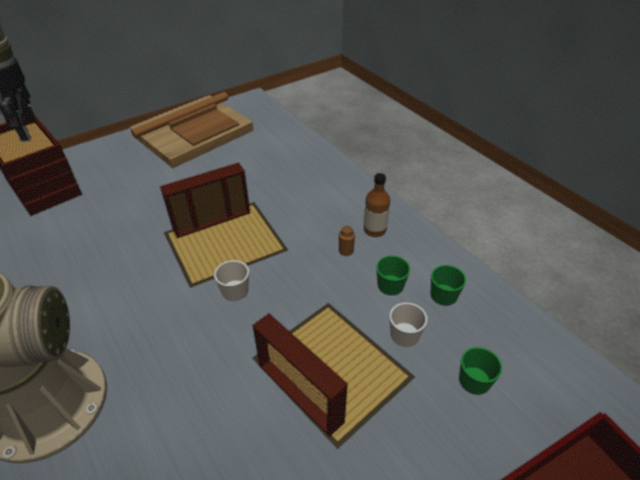

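The top view shows two mats:
- Left mat at (210,325), with its tray at the left (+y) side around (158,325), cup (280,352).
- Right mat at (417,320), with its tray at the bottom (robot side) around (433,363), cup (431,237).

Look-alikes: the dark red box (615,260), the round tray (610,440) and the dark box (10,460) aren't standing on mats. The green cups are at (371,207), (414,169) and (507,218). The trays I want are the two that stand on mats. Next I'll check them in a close crop.

```bash
cat > h.py <<'E'
import numpy as np,cv2,pickle
def ray(c,uv,z):
    uv=np.atleast_2d(np.float64(uv));d=np.c_[uv,np.ones(len(uv))]@np.linalg.inv(c["camera_matrix"]).T@c["R"]
    o=-c["R"].T@c["t"];return o+d*((z-o[2])/d[:,2])[:,None]
def proj(c,X):
    p=(np.atleast_2d(X)@c["R"].T+c["t"])@c["camera_matrix"].T;return p[:,:2]/p[:,2:]
E
python3 - <<'E'
from h import *
c=pickle.load(open("pics/top0.pkl","rb"));im=c["img"]
a=cv2.resize(im[255:395,125:270],None,fx=3,fy=4,interpolation=cv2.INTER_CUBIC)
b=cv2.resize(im[255:395,350:495],None,fx=3,fy=4,interpolation=cv2.INTER_CUBIC)
a=cv2.resize(im[255:395,125:270],(390,560*390//580),interpolation=cv2.INTER_CUBIC);b=cv2.resize(im[255:395,350:495],(390,376),interpolation=cv2.INTER_CUBIC)
v=cv2.convertScaleAbs(np.hstack([a,b]),alpha=1.8);cv2.imwrite("pics/crop1.png",v[:,:,::-1])
i=im.astype(int);R,G,B=i[...,0],i[...,1],i[...,2]
straw=((R-B>45)&(G>90)).astype(np.uint8)
dark=((R-G>25)&(R<140)&(G<60)).astype(np.uint8)
for nm,m in(("straw",straw),("red",dark)):
    m=cv2.morphologyEx(m,cv2.MORPH_CLOSE,np.ones((5,5)))if nm=="straw" else cv2.morphologyEx(m,cv2.MORPH_OPEN,np.ones((3,3)))
    for k in cv2.findContours(m,0,2)[0]:
        if cv2.contourArea(k)>500:
            p=cv2.approxPolyDP(k,4,True)[:,0];r=cv2.minAreaRect(k);print(nm,cv2.contourArea(k),p.tolist(),np.round(cv2.boxPoints(r),1).tolist())
white=((i.min(2)>110)&(i.max(2)-i.min(2)<40)).astype(np.uint8);white[:110]=0
for k in cv2.findContours(white,0,2)[0]:
    if cv2.contourArea(k)>200: e=cv2.minEnclosingCircle(k);print("white",e,ray(c,e[0],.062).round(3))
for u in[(431,237),(280,353),(371,207),(300,216),(289,154)]:print(u,ray(c,u,.06).round(3))
E
```

```text
straw 8148.5 [[462, 268], [357, 283], [370, 371], [376, 369], [376, 356], [474, 343]] [[355.8999938964844, 282.20001220703125], [463.70001220703125, 266.79998779296875], [476.3999938964844, 355.8999938964844], [368.6000061035156, 371.29998779296875]]
straw 8184.0 [[170, 267], [169, 274], [181, 276], [172, 369], [161, 375], [245, 383], [257, 277]] [[157.89999389648438, 375.20001220703125], [169.1999969482422, 266.20001220703125], [257.20001220703125, 275.29998779296875], [245.89999389648438, 384.29998779296875]]
straw 1706.5 [[15, 181], [0, 183], [0, 201], [14, 202], [23, 280], [0, 283], [0, 324], [31, 318]] [[0.0, 324.0], [0.0, 181.0], [31.0, 181.0], [31.0, 324.0]]
red 7397.0 [[639, 390], [601, 390], [570, 406], [549, 435], [544, 479], [639, 479]] [[543.0, 388.0], [639.0, 388.0], [639.0, 479.0], [543.0, 479.0]]
red 1994.5 [[146, 273], [134, 375], [153, 377], [165, 274]] [[133.1999969482422, 375.29998779296875], [145.6999969482422, 271.70001220703125], [165.89999389648438, 274.1000061035156], [153.39999389648438, 377.70001220703125]]
red 7483.0 [[603, 172], [589, 340], [639, 348], [639, 187], [604, 180], [639, 175]] [[589.0, 172.0], [639.0, 172.0], [639.0, 348.0], [589.0, 348.0]]
white ((279.0, 352.8888854980469), 19.819028854370117) [[0.421 0.038 0.062]]
white ((430.7195129394531, 236.3323211669922), 19.464263916015625) [[ 0.655 -0.272  0.062]]
(431, 237) [[ 0.654 -0.273  0.06 ]]
(280, 353) [[0.42  0.036 0.06 ]]
(371, 207) [[ 0.717 -0.151  0.06 ]]
(300, 216) [[ 0.699 -0.005  0.06 ]]
(289, 154) [[0.829 0.018 0.06 ]]
```

View pics/crop1.png

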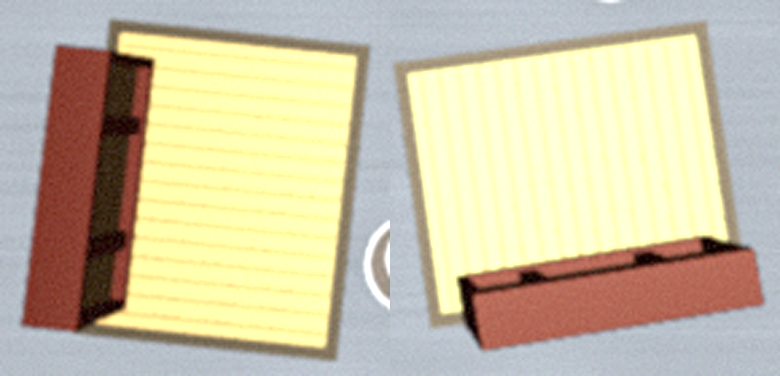

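The crop confirms both choices: each tray stands at the back of its mat with the ribbed underside facing the mat. Left tray's top face has corners at about (146,273), (165,274), (153,377), (134,375). The right tray's top face runs from about (380,363) to (487,348).

```bash
python3 - <<'E'
from h import *
c=pickle.load(open("pics/top0.pkl","rb"));im=c["img"];i=im.astype(int)
s=390/145
def L(p):return [125+p[0]/s,255+p[1]/s]
def Rr(p):return [350+(p[0]-390)/s,255+p[1]/s]
mats={"A":[L(p) for p in[(113,18),(370,45),(335,360)]],"B":[Rr(p) for p in[(432,326),(395,63),(705,20)]]}
# fit mats: inner straw edges too
W={}
for n,m in mats.items():
    w=ray(c,m,.002)[:,:2]
    W[n]=w;print(n,w.round(3).tolist(),np.linalg.norm(w[1]-w[0]),np.linalg.norm(w[2]-w[1]),"ctr",((w[0]+w[2])/2).round(4))
# A: w0 back, w1 front ; B: w0 back, w1 front
for n in W:
    w=W[n];x=w[1]-w[0];y=w[2]-w[1];print(n,"mat +x yaw",np.degrees(np.arctan2(x[1],x[0])),"from y edge",np.degrees(np.arctan2(y[1],y[0])))
# tray top faces
for n,(x0,x1,y0,y1) in{"A":(125,175,262,390),"B":(370,495,335,390)}.items():
    sub=i[y0:y1,x0:x1];m=((sub[...,0]-sub[...,1]>25)&(sub[...,0]>55)&(sub[...,1]<75)).astype(np.uint8)
    m=cv2.morphologyEx(m,cv2.MORPH_OPEN,np.ones((5,5)))
    k=max(cv2.findContours(m,0,2)[0],key=cv2.contourArea);r=cv2.minAreaRect(k)
    bp=cv2.boxPoints(r)+[x0,y0];w=ray(c,bp,.142)[:,:2];ctr=w.mean(0)
    print(n,bp.round(1).tolist(),"ctr",ctr.round(4),[np.linalg.norm(w[j]-w[j-1]).round(4) for j in range(4)])
    e=max((w[1]-w[0],w[2]-w[1]),key=np.linalg.norm);print("long yaw",np.degrees(np.arctan2(e[1],e[0])))
E
```

```text
A [[0.61, 0.284], [0.588, 0.078], [0.34, 0.105]] 0.2070424708012604 0.24867021239408071 ctr [0.4754 0.1943]
B [[0.366, -0.14], [0.572, -0.113], [0.605, -0.359]] 0.2079088930501494 0.2480066627480655 ctr [ 0.4856 -0.2495]
A mat +x yaw -96.29965144677293 from y edge 173.752430003704
B mat +x yaw 7.454338602510732 from y edge -82.40389595286572
A [[133.2, 375.3], [145.7, 271.8], [165.4, 274.1], [152.9, 377.7]] ctr [0.4819 0.2795] [np.float64(0.0379), np.float64(0.1969), np.float64(0.0384), np.float64(0.1968)]
long yaw -5.9583643311281325
B [[380.2, 364.0], [484.7, 346.9], [488.1, 367.8], [383.6, 384.9]] ctr [ 0.4023 -0.2592] [np.float64(0.0392), np.float64(0.199), np.float64(0.0392), np.float64(0.1985)]
long yaw -80.95904744121236
```

Call:
{"api": "apply_moves", "payload": {
  "moves": [
    [-4.3,-0.9,0,0],
    [-4.3,-0.9,0,0],
    [-4.3,-0.9,0,0],
    [-4.3,-0.9,0,0],
    [-4.3,-0.9,0,0]
  ],
  "claw": 1
}}

```text
time_s: 0.72
eef_pos: [0.3769, 0.4301, 0.2309]
tool_rot: [[-0.945, 0.326, -0.001], [0.326, 0.945, -0.0], [0.0, -0.001, -1.0]]
force: [0.6, 0.1, 0.2]
width: 0.0855
grip_force: 0.0
```

Call:
{"api": "apply_moves", "payload": {
  "moves": [
    [-4.3,-0.9,0,0],
    [-4.3,-0.9,0,0],
    [-4.3,-0.9,0,0],
    [0,0,0,10],
    [0,0,0,10]
  ]
}}

```text
time_s: 1.35
eef_pos: [0.4896, 0.3627, 0.2305]
tool_rot: [[-0.772, 0.635, -0.001], [0.635, 0.772, -0.001], [0.001, -0.001, -1.0]]
force: [-0.3, 0.5, 1.0]
width: 0.0853
grip_force: 0.0
```

Call:
{"api": "apply_moves", "payload": {
  "moves": [
    [0,0,0,10],
    [0,0,0,10],
    [0,0,0,10],
    [0,0,0,10],
    [0,0,0,10]
  ]
}}

```text
time_s: 1.98
eef_pos: [0.4888, 0.3634, 0.2307]
tool_rot: [[-0.012, 1.0, -0.001], [1.0, 0.012, -0.001], [-0.001, -0.001, -1.0]]
force: [-0.0, 0.5, 0.2]
width: 0.0851
grip_force: 0.0
```

Call:
{"api": "apply_moves", "payload": {
  "moves": [
    [0,0,0,7],
    [0,0,0,0],
    [0,0,0,0]
  ]
}}

```text
time_s: 2.35
eef_pos: [0.489, 0.3635, 0.231]
tool_rot: [[0.103, 0.995, -0.0], [0.995, -0.103, -0.0], [-0.0, -0.0, -1.0]]
force: [0.4, 0.5, 0.9]
width: 0.0855
grip_force: 0.0
```

Call:
{"api": "apply_moves", "payload": {
  "moves": [
    [0,0,4,0],
    [0,0,4,0],
    [0,0,4,0],
    [-1.5,0,0,0],
    [-1.5,0,0,0]
  ]
}}

```text
time_s: 2.98
eef_pos: [0.4863, 0.333, 0.1124]
tool_rot: [[0.104, 0.995, 0.001], [0.995, -0.104, 0.0], [0.0, 0.001, -1.0]]
force: [0.0, 1.2, -0.2]
width: 0.0852
grip_force: 0.0
```

```bash
python3 - <<'E'
from station import arm
from h import *
v=[]
c=arm.capture("top");a=c["img"][240:400,90:290];c=arm.capture("side");b=c["img"][80:280,100:350]
v=np.hstack([cv2.resize(a,(400,320)),cv2.resize(b,(400,320))])
cv2.imwrite("pics/p1.png",cv2.convertScaleAbs(v,alpha=1.5)[:,:,::-1]);s=arm.sense();print(s["eef_pos"],s["force"])
E
```

```text
[0.48695987 0.33244826 0.11349163] [-0.4181071  -0.59523089  0.57115582]
```

View pics/p1.png

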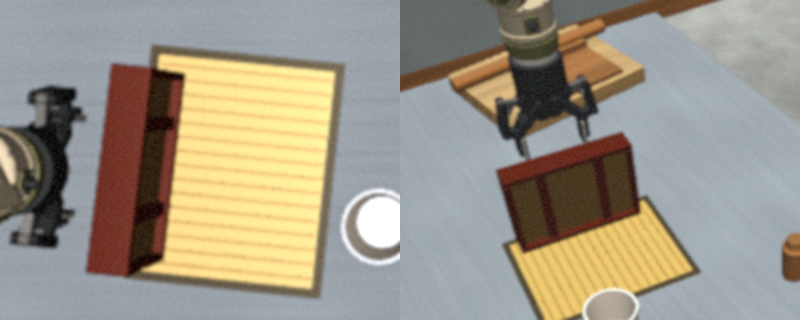

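The gripper stands behind the left tray with both fingers level with it and centred (fingers at about (75,115) and (68,215) in the crop).

Call:
{"api": "apply_moves", "payload": {
  "moves": [
    [-1,0,0,0],
    [-0.5,0,0,0],
    [-0.5,0,0,0],
    [-0.5,0,0,0],
    [-0.5,0,0,0]
  ]
}}

```text
time_s: 3.7
eef_pos: [0.4828, 0.3037, 0.1113]
tool_rot: [[0.104, 0.995, 0.0], [0.995, -0.104, 0.0], [0.0, 0.0, -1.0]]
force: [-0.4, 1.0, 0.5]
width: 0.0854
grip_force: 0.1
```

Call:
{"api": "apply_moves", "payload": {
  "moves": [
    [-0.5,0,0,0],
    [-0.5,0,0,0],
    [-0.5,0,0,0],
    [-0.5,0,0,0]
  ]
}}

```text
time_s: 4.2
eef_pos: [0.4807, 0.2836, 0.1113]
tool_rot: [[0.105, 0.995, -0.0], [0.995, -0.105, -0.0], [-0.0, -0.0, -1.0]]
force: [-0.3, 0.2, -0.1]
width: 0.0856
grip_force: 0.0
```

```bash
python3 - <<'E'
from station import arm
from h import *
c=arm.capture("top");a=c["img"][240:400,90:290];c=arm.capture("side");b=c["img"][80:280,100:350]
v=np.hstack([cv2.resize(a,(400,320)),cv2.resize(b,(400,320))])
cv2.imwrite("pics/p2.png",cv2.convertScaleAbs(v,alpha=1.5)[:,:,::-1]);s=arm.sense();print(s["eef_pos"],s["force"])
E
```

```text
[0.48064902 0.28342302 0.11129463] [0.60093624 0.63425992 0.28097098]
```

View pics/p2.png

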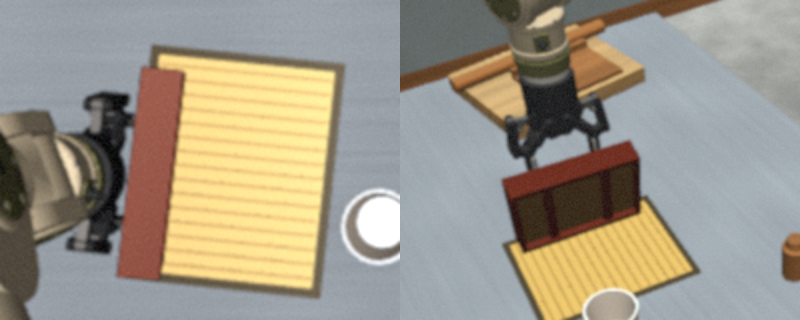

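The tray is tipping evenly: its top edge has moved about 30 crop pixels toward the mat and the foot hasn't moved. I'll continue.

Call:
{"api": "apply_moves", "payload": {
  "moves": [
    [-0.5,0,0,0],
    [-0.5,0,0,0],
    [-0.5,0,0,0],
    [-0.4,0,0,0],
    [-0.4,0,0,0]
  ]
}}

```text
time_s: 4.92
eef_pos: [0.4783, 0.2608, 0.1114]
tool_rot: [[0.105, 0.994, 0.0], [0.994, -0.105, 0.0], [0.0, 0.0, -1.0]]
force: [-0.2, 0.0, -0.7]
width: 0.0851
grip_force: 0.0
```

Call:
{"api": "apply_moves", "payload": {
  "moves": [
    [-0.3,0,0,0],
    [0,0,0,0],
    [0,0,0,0],
    [0,0,0,0]
  ]
}}

```text
time_s: 5.42
eef_pos: [0.478, 0.2583, 0.1113]
tool_rot: [[0.105, 0.995, 0.0], [0.995, -0.105, 0.0], [0.0, 0.0, -1.0]]
force: [0.3, 0.1, 0.6]
width: 0.0852
grip_force: 0.0
```

```bash
python3 - <<'E'
from station import arm
from h import *
c=arm.capture("top");a=c["img"][240:400,90:290];c=arm.capture("side");b=c["img"][80:280,100:350]
v=np.hstack([cv2.resize(a,(400,320)),cv2.resize(b,(400,320))])
cv2.imwrite("pics/p3.png",cv2.convertScaleAbs(v,alpha=1.5)[:,:,::-1]);s=arm.sense();print(s["eef_pos"],s["force"])
E
```

```text
[0.47804146 0.25823203 0.11130633] [-0.35212959  0.20684053  1.43689697]
```

View pics/p3.png

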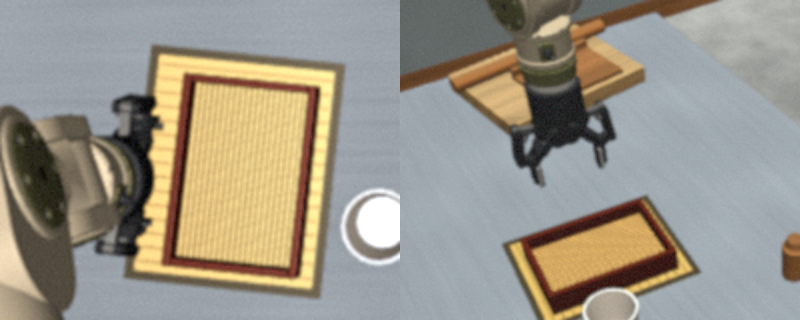

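The left tray lies flat with its open side up, square and inside its mat's border (tray about (165–318,75–277) inside mat (128–345,45–297)). On to the right tray.

Call:
{"api": "apply_moves", "payload": {
  "moves": [
    [0,0,-4,0],
    [0,0,-4,0],
    [0,0,-4,0],
    [-4.5,-0.8,0,0],
    [-4.5,-0.8,0,0]
  ]
}}

```text
time_s: 6.15
eef_pos: [0.4528, 0.1698, 0.2319]
tool_rot: [[0.103, 0.995, 0.002], [0.995, -0.103, 0.0], [0.0, 0.002, -1.0]]
force: [0.5, -0.6, -0.1]
width: 0.0852
grip_force: 0.0
```

Call:
{"api": "apply_moves", "payload": {
  "moves": [
    [-4.5,-0.8,0,0],
    [-4.5,-0.8,0,0],
    [-4.5,-0.8,0,0],
    [-4.5,-0.8,0,0],
    [-4.5,-0.8,0,0]
  ]
}}

```text
time_s: 6.78
eef_pos: [0.3889, -0.0505, 0.2315]
tool_rot: [[0.104, 0.995, 0.001], [0.995, -0.104, -0.0], [-0.0, 0.001, -1.0]]
force: [0.4, -0.3, 0.5]
width: 0.0853
grip_force: 0.0
```

Call:
{"api": "apply_moves", "payload": {
  "moves": [
    [-4.5,-0.8,0,0],
    [-4.5,-0.8,0,0],
    [-4.5,-0.8,0,0],
    [-4.5,-0.8,0,0],
    [-4.5,-0.8,0,0]
  ]
}}

```text
time_s: 7.4
eef_pos: [0.3254, -0.2703, 0.2315]
tool_rot: [[0.105, 0.994, 0.001], [0.994, -0.105, -0.0], [-0.0, 0.001, -1.0]]
force: [1.3, 0.2, 0.4]
width: 0.0856
grip_force: 0.0
```

Call:
{"api": "apply_moves", "payload": {
  "moves": [
    [0,0,0,10],
    [0,0,0,10],
    [0,0,0,10],
    [0,0,0,10],
    [0,0,0,10]
  ]
}}

```text
time_s: 8.02
eef_pos: [0.326, -0.2688, 0.2313]
tool_rot: [[0.832, 0.554, 0.0], [0.554, -0.832, -0.0], [0.0, 0.0, -1.0]]
force: [-0.6, 0.2, 0.3]
width: 0.0856
grip_force: 0.0
```

Call:
{"api": "apply_moves", "payload": {
  "moves": [
    [0,0,0,10],
    [0,0,0,10],
    [0,0,0,5],
    [0,0,0,0],
    [0,0,0,0]
  ]
}}

```text
time_s: 8.65
eef_pos: [0.326, -0.2688, 0.2313]
tool_rot: [[0.987, 0.158, 0.0], [0.158, -0.987, 0.0], [0.0, -0.0, -1.0]]
force: [-0.1, -0.7, 0.4]
width: 0.0854
grip_force: 0.0
```

```bash
python3 - <<'E'
from h import *
c=pickle.load(open("pics/side0.pkl","rb"));t=pickle.load(open("pics/top0.pkl","rb"))
# side view predicted top-face corners of tray B vs image
w=ray(t,[[380.2,364],[484.7,346.9],[488.1,367.8],[383.6,384.9]],.142);print(proj(c,w).round(1).tolist())
E
```

```text
[[268.4, 312.8], [347.3, 383.6], [329.7, 398.9], [251.2, 325.0]]
```

Call:
{"api": "apply_moves", "payload": {
  "moves": [
    [0,0,4,0],
    [0,0,4,0],
    [0,0,4,0],
    [1.5,0,0,0],
    [1.5,0,0,0]
  ]
}}

```text
time_s: 9.28
eef_pos: [0.3575, -0.2648, 0.1127]
tool_rot: [[0.988, 0.156, 0.002], [0.156, -0.988, -0.001], [0.001, 0.001, -1.0]]
force: [0.5, -1.0, -0.3]
width: 0.0855
grip_force: 0.0
```

Call:
{"api": "apply_moves", "payload": {
  "moves": [
    [0.5,0,0,0],
    [0.5,0,0,0],
    [0.5,0,0,0],
    [0.5,0,0,0],
    [0.5,0,0,0]
  ]
}}

```text
time_s: 9.9
eef_pos: [0.3805, -0.2602, 0.1113]
tool_rot: [[0.988, 0.156, -0.0], [0.156, -0.988, 0.0], [-0.0, -0.0, -1.0]]
force: [-0.1, -0.5, -0.3]
width: 0.0857
grip_force: 0.1
```

```bash
python3 - <<'E'
from station import arm
from h import *
c=arm.capture("top");a=c["img"][240:400,330:530];c=arm.capture("side");b=c["img"][270:470,200:450]
v=np.hstack([cv2.resize(a,(400,320)),cv2.resize(b,(400,320))])
cv2.imwrite("pics/p4.png",cv2.convertScaleAbs(v,alpha=1.5)[:,:,::-1]);s=arm.sense();print(s["eef_pos"],s["force"])
E
```

```text
[ 0.38073229 -0.26027225  0.11125382] [ 0.27077962  0.95966583 -0.39905289]
```

View pics/p4.png

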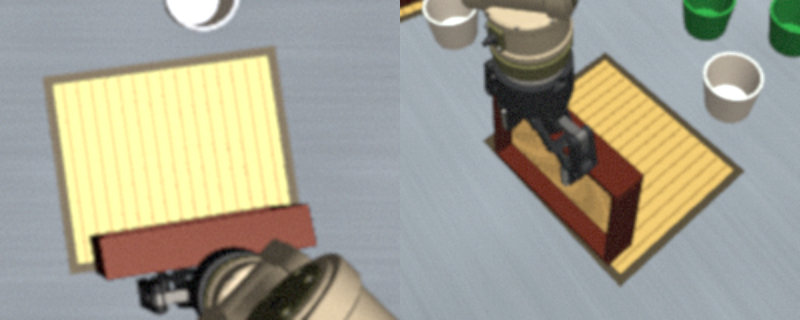

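The right tray is just starting to tip, with its top edge parallel to the mat and the finger on the upper rim at (575,150). Carry on pushing.

Call:
{"api": "apply_moves", "payload": {
  "moves": [
    [0.5,0,0,0],
    [0.5,0,0,0],
    [0.5,0,0,0],
    [0.5,0,0,0],
    [0.5,0,0,0]
  ]
}}

```text
time_s: 10.62
eef_pos: [0.4054, -0.2563, 0.1113]
tool_rot: [[0.988, 0.156, 0.0], [0.156, -0.988, 0.0], [0.0, -0.0, -1.0]]
force: [0.4, 0.7, 0.2]
width: 0.0855
grip_force: 0.0
```

Call:
{"api": "apply_moves", "payload": {
  "moves": [
    [0.5,0,0,0],
    [0.5,0,0,0],
    [0.4,0,0,0],
    [0,0,0,0],
    [0,0,0,0]
  ]
}}

```text
time_s: 11.25
eef_pos: [0.4187, -0.2541, 0.1112]
tool_rot: [[0.988, 0.156, -0.0], [0.156, -0.988, 0.0], [-0.0, -0.0, -1.0]]
force: [0.5, 0.3, 0.4]
width: 0.0851
grip_force: 0.0
```

```bash
python3 - <<'E'
from station import arm
from h import *
c=arm.capture("top");a=c["img"][240:400,330:530];c=arm.capture("side");b=c["img"][270:470,200:450]
v=np.hstack([cv2.resize(a,(400,320)),cv2.resize(b,(400,320))])
cv2.imwrite("pics/p5.png",cv2.convertScaleAbs(v,alpha=1.5)[:,:,::-1]);s=arm.sense();print(s["eef_pos"],s["force"])
E
```

```text
[ 0.41868259 -0.2541278   0.11124651] [-0.50938372 -0.29067246 -0.40260299]
```

View pics/p5.png

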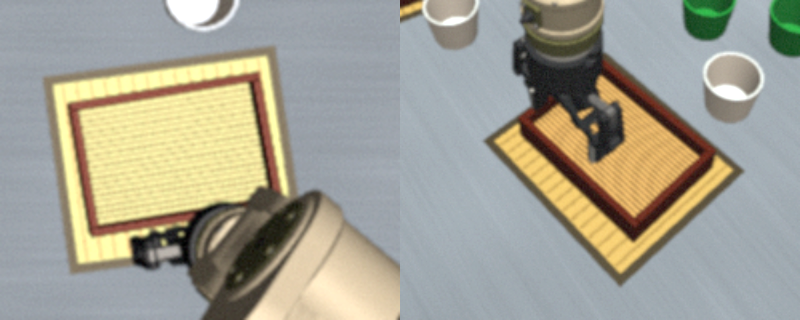

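The right tray is down flat with its open side up and inside its mat (tray about (70–280,72–235)). I'll raise the arm clear and check both trays.

Call:
{"api": "apply_moves", "payload": {
  "moves": [
    [0,0,-4,0],
    [0,0,-4,0],
    [0,0,-4,0],
    [-4,0,0,0],
    [-4,0,0,0]
  ]
}}

```text
time_s: 11.98
eef_pos: [0.3393, -0.267, 0.2319]
tool_rot: [[0.988, 0.157, 0.001], [0.157, -0.988, -0.001], [0.001, 0.001, -1.0]]
force: [0.1, -0.5, 1.1]
width: 0.0852
grip_force: 0.0
```

Call:
{"api": "apply_moves", "payload": {
  "moves": [
    [0,4,-2,0],
    [0,4,-2,0],
    [0,4,0,0],
    [0,4,0,0],
    [0,0,0,0]
  ]
}}

```text
time_s: 12.6
eef_pos: [0.3646, -0.4271, 0.2702]
tool_rot: [[0.988, 0.154, -0.0], [0.154, -0.988, 0.0], [-0.0, -0.0, -1.0]]
force: [-0.7, 0.4, -0.3]
width: 0.0855
grip_force: 0.0
```

```bash
python3 - <<'E'
from station import arm
from h import *
c=arm.capture("top");i=c["img"].astype(int);cv2.imwrite("pics/fin.png",c["img"][:,:,::-1])
M={"A":((.4754,.1943),-96.3,(140,275,250,400)),"B":((.4856,-.2495),7.5,(345,490,255,385))}
for n,(o,yaw,(x0,x1,y0,y1)) in M.items():
    s=i[y0:y1,x0:x1];m=((s[...,0]-s[...,1]>18)&(s[...,1]<60)).astype(np.uint8)
    m=cv2.morphologyEx(m,cv2.MORPH_OPEN,np.ones((2,2)))
    k=max(cv2.findContours(m,0,2)[0],key=lambda k:np.prod(cv2.minAreaRect(k)[1]));w=ray(c,cv2.boxPoints(cv2.minAreaRect(k))+[x0,y0],.042)[:,:2]
    a=np.radians(yaw);R=np.array([[np.cos(a),np.sin(a)],[-np.sin(a),np.cos(a)]]);l=(w-o)@R.T
    e=max((l[1]-l[0],l[2]-l[1]),key=np.linalg.norm);print(n,(l*1000).round(0).tolist(),"skew",(np.degrees(np.arctan2(e[1],e[0]))%90).round(1))
s=arm.sense();print(s["time_s"],s["eef_pos"])
E
```

```text
A [[-55.0, -102.0], [-58.0, 94.0], [84.0, 94.0], [85.0, -102.0]] skew 0.8
B [[68.0, 104.0], [73.0, -96.0], [-60.0, -97.0], [-65.0, 101.0]] skew 1.5
12.65 [ 0.36439455 -0.42539781  0.27035928]
```

View pics/fin.png

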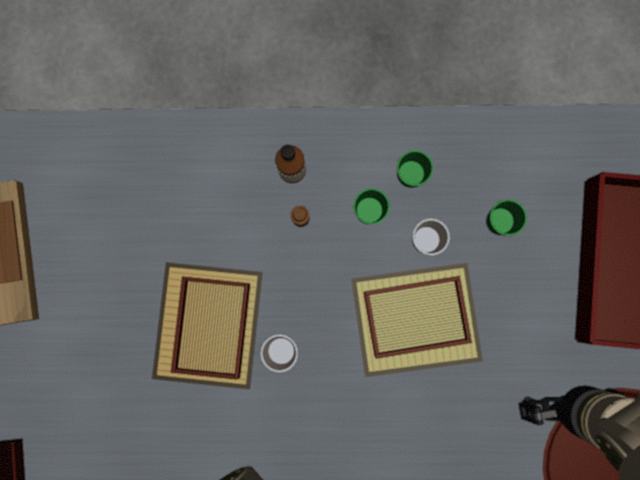

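Both trays lie flat inside their mats at about (213,327) and (417,317), within 1.5° of square. The cups, bottle and shaker haven't moved, and the arm is clear.

```bash
python3 -c "
from station import arm
print(arm.sign_off())"
```

```text
the job is handed in; nothing more can be done
None
```

Both trays were tipped over and lie flat with their open sides up, within about 1.5° of square and inside their mats' borders; the cups, bottle and shaker were not moved, and I handed the job in at about 12.7 s.

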